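# Fetch the box grater from the cupboard door

### The arm

A 6-joint arm with a two-finger parallel gripper is mounted at the origin on a cart in front of the work surface, level with it; the furniture and walls round the work are solid. World frame = base frame: x ahead of the robot, y to its left, z up, the work surface at z = 0. Lengths are in m, angles in rad, forces in N, time in s.
With the tool pointing down it reaches from about 0.3 to 1 m from the base axis. Payload 5.1 kg.
Tool frame: the origin (TCP) lies midway between the tips of the shut fingers; the grasp point (between the pads) lies 19 mm behind it (bot.hold_point_z is the distance from the TCP to the grasp point, in m); y points along the fingers, x is the direction in which the jaws open and shut, and the axes are right-handed (so a half turn about y gives the same grasp; the last joint's range is limited). The gripper opens to 95 mm and grips with 3 to 60 N. Pads are 20 mm wide; open, the fingers measure 119 mm over their backs; the gripper's body (75 mm by 180 mm) begins 59 mm behind the grasp point.
Start: joints at [1.255, 0.124, 1.65, -0, 1.367, -0.083], TCP at [0.15, 0.632, 0.192] pointing down, gripper open.
Joint ranges: [-2.61, 2.61], [-1.02, 2.33], [0.03, 2.71], [-1.35, 4.49], [0.32, 2.68], [-2.91, 2.91]. Speed limits (rad/s): [2.57, 2.57, 3.14, 3.14, 3.14, 3.14].

### API

Orientations are given as a 3x3 rotation matrix whose columns are the frame's x, y, z axes.
In Python, from workcell import bot gives the robot as it stands. The module is installed in compiled form; this text tells all that it offers.
- The arm moves only by the shell command python3 -m crank 'ROWS' [OPENING]. ROWS is JSON, a list of rows, each an object with "delta_pos": the shift along the tool's x, y, z normalised to -1 to 1, where 1 is 25 mm, a list of three; "twist": the turn about the tool's y normalised to -1 to 1, where 1 is 6 degrees. In form: [{"delta_pos": [tx, ty, tz], "twist": twist}, ...]. A call has 1 to 12 rows; each row shifts and turns the commanded pose from where the row before left it, along the tool's axes as they then stand; what a row does not reach is not made up. A row lasts 1/12 s, in which the tool goes at most 41.7 mm and 7.16 degrees, less where a joint would pass 70% of its speed; a pose out of reach is approached as far as the arm can. A call with a number of a shift or a turn outside -1 to 1 is refused whole. A call with a gripper value outside its range is refused whole. OPENING is the closure, from 0 (fully open) to 1 (shut), set as the call begins (- or left out, the last holds). The fingers move at their own pace and stop on an object; the grip force is fixed at half the most. Time passes only in rows, so rows that do not move let the fingers close. It gives the time, the measured TCP pose, the force and the opening at its end, in the units of the state.
- bot.state(): the state, without advancing time (a new reading comes with each control period).
- bot.capture(name): name is "scene" or "side" or "wrist"; returns (picture, depth): 480x640x3 uint8, red, green, blue; 480x640 float32, m along the optical axis (not along the pixel's ray), 0 where there is no reading.
- bot.get_calibration(name): a dict with "mtx" (3x3 intrinsics, pixels), "k1" (the pictures are not rectified: a ray, as slopes to the right and down, at radius r is drawn at 1 + k1 r^2 times it, then the intrinsics apply), "origin" and "attitude" of the camera in the world. Camera axes: x right, y down, z forward; pixel columns grow to the right and rows downward; lengths in m; the calibration is good to about 2 mm. A picture is of the moment at which its call begins: read the wrist's pose just before it. get_calibration takes no time and is no camera call; for the wrist camera it gives the pose at the moment of the call.
- bot.close_job(): hands the job in, once; it reports no verdict.
The state is a dict: "t": time; "qpos": joint angles; "joint_velocities": joint speeds; "tau": joint torques, N m; "ee_pos": TCP position; "tcp_rot": TCP orientation; "ft_force": force on the tool from outside, world axes, zero at the start; "wrist_torque": the same for the moment, N m; "opening": opening from 0.0 (shut) to 1.0 (fully open).
Only numpy, scipy, OpenCV 4.12 (cv2) and the standard library are available. Lean on these libraries where they do the work, as an engineer would, in place of code of your own. Each camera call takes 0.05 s, during which the arm holds its last target. There are 200 camera calls.

### The job

Swing the door of the small worktop cupboard wide open and lift the box grater up off the double hook on the inside of the door. Stand the grater upright in the middle of the chopping board without dropping it, then shut the cupboard door fully again. Leave the mug, tin, pepper mill and bowl where they stand.

Things in the scene. Friction and masses are not known exactly. Their poses are not given: they have to be found in the camera images.
- cupboard: small cream-painted worktop cupboard, fixed, 190 wide x 170 deep x 218 mm high; origin under its centre on the worktop, z up; turned a little towards the sink; its front (with the door) is its -x side, its +y is the left side seen from the front. Closed, the door lies in front of the carcass and hides the grater; three small jars stand fixed at the back inside
- door (a joint): angle of the cupboard's door, rad: 0 shut, grows as the free (left, +y) edge swings out to the front; stops at 2.0; a stiff hinge that stays where it is left. The door is upright, 189 mm wide, 16 mm thick, from 19 to 218 mm above the worktop
- door_hinge (a point): point on the door's upright hinge axis, at the cupboard's front right (-y) edge, 177 mm above the worktop, in the middle of the door's thickness; turns with the door: y along the door to its free edge, x to the door's inner side, z up
- door_handle (a point): grip point on the door's handle, an upright steel bow of 9 mm bar whose axis is 35 mm off the door's outer face, straight from 122 to 198 mm above the worktop; this point is 177 mm above the worktop, 169 mm from the hinge axis along the door, 43 mm to its outer side; axes as door_hinge
- door_hook (a point): double hook inside the door: two steel prongs 6 mm thick, 16 mm apart side by side. The point is between them in their hollow: 47 mm off the inner face, 92 mm from the hinge axis along the door, 187 mm above the worktop; their tips are 14 mm higher, 12 mm farther out: lift the grater 18 to 32 mm (more jams its cap under the prongs), then draw it away from the door; axes as door_hinge
- grater: metal box grater, black cap, rim and bow handle; 155 mm high; hollow body 100 high, 62 x 84 at the base, 48 x 66 at the cap. Origin: centre of its base; z up, y along the 84 mm side. Bow in the y-z plane, 50 mm wide outside, 10 mm round bar: uprights at y=+-20, z=100-144, crossbar at z=150. Hangs by the crossbar over both prongs, y along the door, base 43 mm above the worktop
- grater_grip (a point): point in the middle of the grater's bow handle, 140 mm above its base, on its axis (10 mm under the crossbar's centre)
- board: cream plastic chopping board lying flat on the worktop, 245 x 190 x 9 mm, loose. Origin: middle of one 190 mm edge, at half thickness; its z runs along the 245 mm length, y along the 190 mm width, x is normal to the face
- board_middle (a point): centre of the chopping board, at half its thickness (its upper face is 4.5 mm above this point); axes as the board
- mug: striped mug, 97 mm high, 90 mm across, bystander; origin at its underside
- tin: food tin, 57 mm across, 72 mm high, bystander; origin at the centre of its underside
- mill: wooden pepper mill, 58 mm across, 170 mm high, bystander; origin at the centre of its underside
- bowl: small white bowl, 114 mm across, 51 mm high, with a lemon in it, bystander; origin at its underside

How it is judged:
By the outcome, as a careful person would: the job done as asked, in the order asked, and still so for the second after the job is handed in, with the robot touching nothing.
It also fails if it takes over 66 s, if anything falls off the work surface, if the arm or the gripper's body presses on something with over 40 N, if the wrist force passes 120 N, or if a joint passes its speed limit or range.

## Working session

There is one attempt and no reset: what is moved stays moved. The work goes in short steps, Python scripts to look and compute and a shell command to move; the robot and the scene stay as the last step left them, time stands still between calls to the robot, and variables do not carry over. Pictures are saved under pics/ and viewed, about 8 in all and at most 12, crops included, and the job is handed in when it is done.

```bash
mkdir -p pics; cat > h.py <<'E'
import numpy as np, cv2
from workcell import bot
def pts(name):
    s=bot.get_calibration(name); im,d=bot.capture(name)
    return im,d,s
def world(s,d,uv,plane=None):
    uv=np.asarray(uv,float).reshape(-1,2); K=np.array(s["mtx"])
    n=(uv-K[:2,2])/[K[0,0],K[1,1]]
    u=n.copy()
    for _ in range(20): u=n/(1+s["k1"]*(u**2).sum(1,keepdims=True))
    R=np.array(s["attitude"]);o=np.array(s["origin"])
    ray=np.c_[u,np.ones(len(u))]@R.T
    if plane is not None: return o+ray*((plane-o[2])/ray[:,2])[:,None]
    z=np.array([d[int(v),int(x)] for x,v in uv])
    return o+ray*z[:,None]
E
python3 - <<'E'
from h import *
np.set_printoptions(precision=4,suppress=True)
for n in ("scene","side"):
    im,d,s=pts(n); cv2.imwrite(f"pics/{n}0.png",im[:,:,::-1]); np.savez(f"{n}0.npz",im=im,d=d); print(n,s)
print(bot.state(), bot.hold_point_z)
E
```

```text
scene {'mtx': array([[614.4331,   0.    , 315.7307],
       [  0.    , 614.4331, 235.2745],
       [  0.    ,   0.    ,   1.    ]]), 'k1': -0.21092519973630222, 'origin': array([ 0.4165, -0.8243,  1.1691]), 'attitude': array([[ 0.9838, -0.1243,  0.1294],
       [-0.1794, -0.6952,  0.696 ],
       [ 0.0035, -0.708 , -0.7062]])}
side {'mtx': array([[470.5301,   0.    , 320.4671],
       [  0.    , 470.5301, 235.7219],
       [  0.    ,   0.    ,   1.    ]]), 'k1': 0.018468939961298496, 'origin': array([ 0.4706, -0.3424,  1.0489]), 'attitude': array([[ 0.9763, -0.1862,  0.1103],
       [-0.2164, -0.8429,  0.4926],
       [ 0.0013, -0.5048, -0.8632]])}
{'t': 0.1, 'qpos': array([ 1.2554,  0.1244,  1.6515, -0.    ,  1.3675, -0.0826]), 'joint_velocities': array([ 0.0006, -0.0003, -0.0035,  0.0024, -0.0023,  0.001 ]), 'tau': array([  0.0006, -41.888 , -36.1097,   0.0776,   0.0462,  -0.0001]), 'ee_pos': array([0.1498, 0.6319, 0.191 ]), 'tcp_rot': array([[ 0.2307, -0.0006, -0.973 ],
       [ 0.973 , -0.0018,  0.2307],
       [-0.0019, -1.    ,  0.0001]]), 'ft_force': array([-0.7423,  0.5423, -0.2862]), 'wrist_torque': array([-0.0207, -0.0218,  0.0249]), 'opening': 1.0014679644273725} 0.0188
```

View images.

View pics/scene0.png

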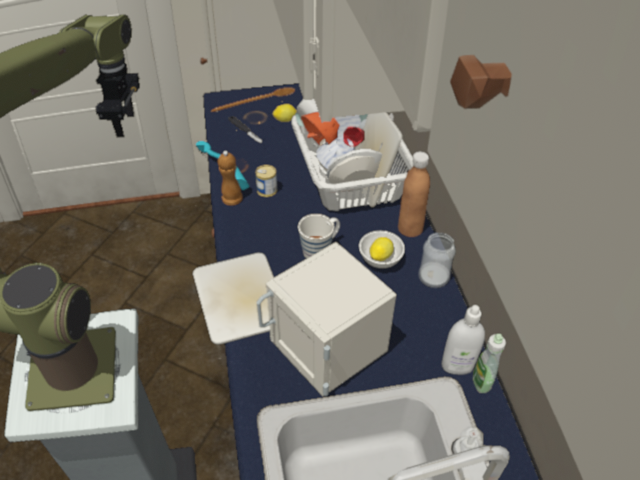

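View pics/side0.png

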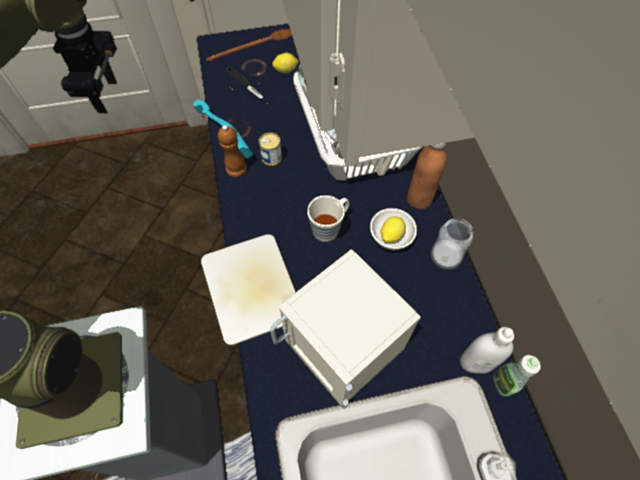

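```bash
python3 - <<'E'
from h import *
np.set_printoptions(precision=4,suppress=True)
vv,uu=np.mgrid[0:480,0:640]; uv=np.c_[uu.ravel(),vv.ravel()]
for n in ("scene","side"):
    f=np.load(n+"0.npz"); im,d=f["im"],f["d"]; s=bot.get_calibration(n)
    P=world(s,d,uv); ok=d.ravel()>0; x,y,z=P.T
    m=ok&(abs(z-.218)<.006)&(x>.3)&(x<1)&(abs(y)<.45)
    def comp(m):
        M=m.reshape(480,640).astype(np.uint8); k,l,st,_=cv2.connectedComponentsWithStats(M)
        return (l==1+st[1:,4].argmax()).ravel()
    m=comp(m); R=cv2.minAreaRect(P[m,:2].astype(np.float32)); print(n,"top",R,"z",np.median(z[m])); print(cv2.boxPoints(R))
    c=im.reshape(-1,3).astype(int)
    b=ok&(abs(z-.009)<.008)&(c.min(1)>110)&(x>.2)&(x<.8)&(abs(y)<.4)
    b=comp(b); R=cv2.minAreaRect(P[b,:2].astype(np.float32)); print("board",R,"z",np.median(z[b])); print(cv2.boxPoints(R))
    np.save(n+"P.npy",P)
    # coarse bystanders heights
    w=ok&(z>.03)&(x>.3)&(x<1)&(y>-.3)&(y<.95)
    k,l,st,ce=cv2.connectedComponentsWithStats(w.reshape(480,640).astype(np.uint8))
    for i in range(1,k):
        if st[i,4]>150:
            q=P[(l==i).ravel()]; print(ce[i],st[i,4],np.percentile(q,2,axis=0),np.percentile(q,98,axis=0))
E
```

```text
scene top ((0.5904529690742493, -0.041888877749443054), (0.19303888082504272, 0.19307661056518555), 28.357513427734375) z 0.21694502036464391
[[ 0.4597 -0.0028]
 [ 0.5514 -0.1727]
 [ 0.7212 -0.081 ]
 [ 0.6295  0.0889]]
board ((0.40776002407073975, 0.15260078012943268), (0.19291797280311584, 0.2576887905597687), 8.559147834777832) z 0.008025775074789632
[[0.2932 0.2657]
 [0.3316 0.0108]
 [0.5223 0.0395]
 [0.484  0.2944]]
[390.803  171.2225] 30697 [ 0.5593 -0.2705  0.0376] [0.9557 0.6872 0.7847]
[226.3039 171.0829] 905 [0.3412 0.4904 0.0308] [0.4506 0.7586 0.1601]
[265.3317 176.4487] 419 [0.4951 0.5067 0.0316] [0.5481 0.565  0.074 ]
[327.7016 308.7246] 14096 [ 0.4686 -0.1654  0.0375] [0.7066 0.2995 0.2203]
[381.1065 247.6654] 1052 [0.726  0.1533 0.031 ] [0.8303 0.2631 0.0699]
side top ((0.5923648476600647, -0.03845049440860748), (0.19226159155368805, 0.19139784574508667), 28.643722534179688) z 0.21776243646018156
[[ 0.4621 -0.0005]
 [ 0.5539 -0.1685]
 [ 0.7226 -0.0764]
 [ 0.6309  0.0916]]
board ((0.4087049961090088, 0.15502217411994934), (0.19017378985881805, 0.25100961327552795), 8.79365348815918) z 0.009228507020910048
[[0.2955 0.2645]
 [0.3339 0.0165]
 [0.5219 0.0455]
 [0.4835 0.2936]]
[494.5734 149.1399] 88687 [ 0.5607 -0.296   0.0524] [0.9562 0.3881 0.9744]
[284.8571  61.2925] 294 [0.5923 0.8555 0.031 ] [0.6622 0.8958 0.0592]
[226.6243 138.8586] 1110 [0.3389 0.4941 0.0309] [0.4519 0.7638 0.1608]
[269.8099 145.0346] 463 [0.4975 0.5098 0.0321] [0.5504 0.5654 0.0745]
[326.5313 214.2194] 1135 [0.5801 0.2263 0.0306] [0.6796 0.3098 0.0976]
[393.3016 226.7416] 1134 [0.7272 0.1582 0.0312] [0.8316 0.2654 0.0707]
[345.8984 324.9036] 12506 [ 0.4708 -0.1595  0.0492] [0.6999 0.0585 0.2206]
```

```bash
cat >> h.py <<'E'
def need(x,y,z,phi=None):
    s=bot.state(); R=np.array(s["tcp_rot"]); d=(np.array([x,y,z])-s["ee_pos"])
    cur=np.degrees(np.arctan2(R[1,0],R[0,0])); t=R.T@d/0.025
    print("units xyz",t.round(2),"phi",round(cur,1),"twist",None if phi is None else round((cur-phi)/6,2),"F",np.round(s["ft_force"],1),"t",s["t"],"open",round(s["opening"],2))
E
M='{"delta_pos":[-0.97,-0.18,-0.73],"twist":0}'
python3 -m crank '[{"delta_pos":[-0.97,-0.18,-0.73],"twist":0},{"delta_pos":[-0.97,-0.18,-0.73],"twist":0},{"delta_pos":[-0.97,-0.18,-0.73],"twist":0},{"delta_pos":[-0.97,-0.18,-0.73],"twist":0},{"delta_pos":[-0.97,-0.18,-0.73],"twist":0},{"delta_pos":[-0.97,-0.18,-0.73],"twist":0},{"delta_pos":[-0.97,-0.18,-0.73],"twist":0},{"delta_pos":[-0.97,-0.18,-0.73],"twist":0},{"delta_pos":[-0.97,-0.18,-0.73],"twist":0},{"delta_pos":[-0.97,-0.18,-0.73],"twist":0},{"delta_pos":[-0.97,-0.18,-0.73],"twist":0},{"delta_pos":[-0.97,-0.18,-0.73],"twist":0}]' 0
python3 -m crank '[{"delta_pos":[-0.97,-0.18,-0.73],"twist":0},{"delta_pos":[-0.97,-0.18,-0.73],"twist":0},{"delta_pos":[-0.97,-0.18,-0.73],"twist":0},{"delta_pos":[-0.97,-0.18,-0.73],"twist":0},{"delta_pos":[-0.97,-0.18,-0.73],"twist":0},{"delta_pos":[-0.97,-0.18,-0.73],"twist":0},{"delta_pos":[-0.97,-0.18,-0.73],"twist":0},{"delta_pos":[-0.97,-0.18,-0.73],"twist":0},{"delta_pos":[-0.97,-0.18,-0.73],"twist":0},{"delta_pos":[-0.97,-0.18,-0.73],"twist":0},{"delta_pos":[-0.97,-0.18,-0.73],"twist":0},{"delta_pos":[-0.97,-0.18,-0.73],"twist":0}]'
python3 -m crank '[{"delta_pos":[0,0,0],"twist":1},{"delta_pos":[0,0,0],"twist":1},{"delta_pos":[0,0,0],"twist":1},{"delta_pos":[0,0,0],"twist":1},{"delta_pos":[0,0,0],"twist":1},{"delta_pos":[0,0,0],"twist":1},{"delta_pos":[0,0,0],"twist":1},{"delta_pos":[0,0,0],"twist":1},{"delta_pos":[0,0,0],"twist":1},{"delta_pos":[0,0,0],"twist":1},{"delta_pos":[0,0,0],"twist":1},{"delta_pos":[0,0,0],"twist":1}]'
python3 -m crank '[{"delta_pos":[0,0,0],"twist":1},{"delta_pos":[0,0,0],"twist":1},{"delta_pos":[0,0,0],"twist":1},{"delta_pos":[0,0,0],"twist":1},{"delta_pos":[0,0,0],"twist":1},{"delta_pos":[0,0,0],"twist":1},{"delta_pos":[0,0,0],"twist":1},{"delta_pos":[0,0,0],"twist":1},{"delta_pos":[0,0,0],"twist":1},{"delta_pos":[0,0,0],"twist":1},{"delta_pos":[0,0,0],"twist":1},{"delta_pos":[0,0,0],"twist":0}]'
python3 - <<'E'
from h import *
np.set_printoptions(precision=4,suppress=True)
need(.443,-.036,.30,-61.6); print(bot.state()["qpos"])
im,d,s=pts("wrist"); cv2.imwrite("pics/w1.png",im[:,:,::-1]); np.savez("w1.npz",im=im,d=d); print(s)
np.save("w1cal.npy",s,allow_pickle=True)
E
```

```text
t: 1.1
ee_pos: [0.2959, 0.2972, 0.2459]
tcp_rot: [[0.23, -0.0, -0.973], [0.973, -0.0, 0.23], [-0.0, -1.0, 0.0]]
ft_force: [-0.2, -0.4, -0.4]
opening: 1.001
t: 2.1
ee_pos: [0.442, -0.0364, 0.3]
tcp_rot: [[0.231, -0.0, -0.973], [0.973, 0.0, 0.231], [0.0, -1.0, 0.0]]
ft_force: [1.1, 0.1, 1.3]
opening: 1.001
t: 3.1
ee_pos: [0.4416, -0.0349, 0.2996]
tcp_rot: [[0.997, -0.001, -0.076], [0.076, 0.0, 0.997], [-0.001, -1.0, 0.0]]
ft_force: [-0.1, -0.6, -0.0]
opening: 1.001
t: 4.1
ee_pos: [0.4416, -0.0349, 0.2996]
tcp_rot: [[0.478, -0.001, 0.878], [-0.878, 0.0, 0.478], [-0.001, -1.0, -0.001]]
ft_force: [0.4, -0.2, 0.2]
opening: 1.001
units xyz [ 0.07 -0.02  0.03] phi -61.4 twist 0.03 F [ 0.4 -0.2  0.2] t 4.1 open 1.0
[-0.2    -0.3947  1.9396 -0.      1.5976  0.8722]
{'mtx': array([[397.416 ,   0.    , 319.3958],
       [  0.    , 397.416 , 243.5548],
       [  0.    ,   0.    ,   1.    ]]), 'k1': -0.05253196412859619, 'origin': array([ 0.5027, -0.0018,  0.4917]), 'attitude': array([[ 0.4778, -0.8513, -0.2167],
       [-0.8785, -0.4632, -0.1172],
       [-0.0006,  0.2463, -0.9692]])}
```

View pics/w1.png

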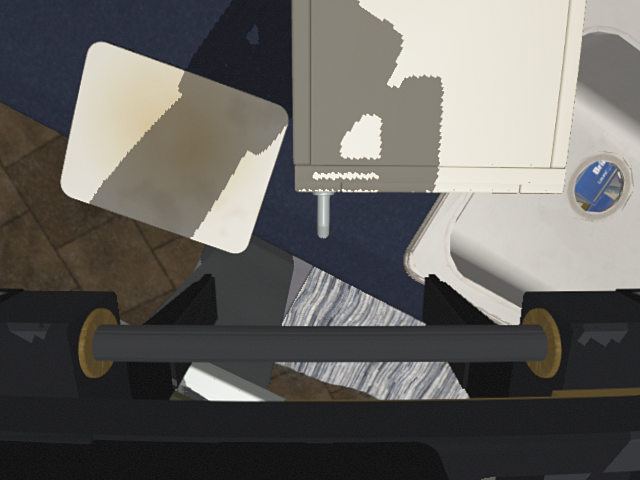

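```bash
python3 - <<'E'
from h import *
np.set_printoptions(precision=4,suppress=True)
s=np.load("w1cal.npy",allow_pickle=True).item(); d=np.load("w1.npz")["d"]
print("door top outer L,R, inner L",world(s,d,[(296,192),(566,192),(294,166)],.218))
print("handle tip, stem",world(s,d,[(323,236),(323,200)],.2025), "depth",world(s,d,[(323,230),(323,215),(400,180),(450,100)]))
E
```

```text
door top outer L,R, inner L [[ 0.466  -0.0032  0.218 ]
 [ 0.5572 -0.1692  0.218 ]
 [ 0.481   0.0062  0.218 ]]
handle tip, stem [[ 0.4445 -0.0363  0.2025]
 [ 0.4682 -0.0234  0.2025]] depth [[ 0.4491 -0.0338  0.2056]
 [ 0.4597 -0.0279  0.2107]
 [ 0.5074 -0.062   0.2177]
 [ 0.5687 -0.0642  0.2164]]
```

```bash
python3 -m crank '[{"delta_pos":[0.12,0,0.16],"twist":0},{"delta_pos":[0,0.8,0],"twist":0},{"delta_pos":[0,0.8,0],"twist":0},{"delta_pos":[0,0.8,0],"twist":0},{"delta_pos":[0,0.8,0],"twist":0},{"delta_pos":[0,0.8,0],"twist":0},{"delta_pos":[0,0.8,0],"twist":0},{"delta_pos":[0,0.85,0],"twist":0},{"delta_pos":[0,0,0],"twist":0}]'
python3 -m crank '[{"delta_pos":[0,0,0],"twist":0},{"delta_pos":[0,0,0],"twist":0},{"delta_pos":[0,0,0],"twist":0},{"delta_pos":[0,0,0],"twist":0},{"delta_pos":[0,0,0],"twist":0},{"delta_pos":[0,0,0],"twist":0},{"delta_pos":[0,0,0],"twist":0},{"delta_pos":[0,0,0],"twist":0}]' 1
```

```text
t: 4.9
ee_pos: [0.444, -0.0351, 0.154]
tcp_rot: [[0.481, -0.008, 0.877], [-0.877, 0.002, 0.481], [-0.006, -1.0, -0.007]]
ft_force: [-1.1, -0.0, -0.3]
opening: 1.0
t: 5.57
ee_pos: [0.4469, -0.0356, 0.1591]
tcp_rot: [[0.48, 0.0, 0.877], [-0.877, -0.0, 0.48], [0.0, -1.0, 0.0]]
ft_force: [-0.6, 0.4, -0.2]
opening: 0.492
```

```bash
python3 -m crank '[{"delta_pos":[0,0,0],"twist":0},{"delta_pos":[0,0,0],"twist":0},{"delta_pos":[0,0,0],"twist":0},{"delta_pos":[0,0,0],"twist":0},{"delta_pos":[0,0,0],"twist":0},{"delta_pos":[0,0,0],"twist":0},{"delta_pos":[0,0,0],"twist":0},{"delta_pos":[0,0,0],"twist":0}]'
python3 -m crank '[{"delta_pos":[0.1,0,-0.35],"twist":-0.5},{"delta_pos":[0.1,0,-0.35],"twist":-0.5},{"delta_pos":[0.1,0,-0.35],"twist":-0.5},{"delta_pos":[0.1,0,-0.35],"twist":-0.5},{"delta_pos":[0.1,0,-0.35],"twist":-0.5},{"delta_pos":[0.1,0,-0.35],"twist":-0.5}]'
```

```text
t: 6.23
ee_pos: [0.4464, -0.0351, 0.1588]
tcp_rot: [[0.48, -0.001, 0.877], [-0.877, 0.001, 0.48], [-0.002, -1.0, -0.0]]
ft_force: [-2.3, 2.2, 1.8]
opening: 0.086
t: 6.73
ee_pos: [0.4122, -0.0778, 0.1588]
tcp_rot: [[0.729, -0.003, 0.684], [-0.684, 0.002, 0.729], [-0.004, -1.0, -0.0]]
ft_force: [-5.2, 4.8, 2.5]
opening: 0.09
```

```bash
python3 -m crank '[{"delta_pos":[0.1,0,-0.35],"twist":-0.5},{"delta_pos":[0.1,0,-0.35],"twist":-0.5},{"delta_pos":[0.1,0,-0.35],"twist":-0.5},{"delta_pos":[0.1,0,-0.35],"twist":-0.5},{"delta_pos":[0.1,0,-0.35],"twist":-0.5},{"delta_pos":[0.1,0,-0.35],"twist":-0.5},{"delta_pos":[0.1,0,-0.35],"twist":-0.5},{"delta_pos":[0.1,0,-0.35],"twist":-0.5},{"delta_pos":[0.1,0,-0.35],"twist":-0.5},{"delta_pos":[0.1,0,-0.35],"twist":-0.5},{"delta_pos":[0.1,0,-0.35],"twist":-0.5},{"delta_pos":[0.1,0,-0.35],"twist":-0.5}]'
python3 -m crank '[{"delta_pos":[0.1,0,-0.35],"twist":-0.5},{"delta_pos":[0.1,0,-0.35],"twist":-0.5},{"delta_pos":[0.1,0,-0.35],"twist":-0.5},{"delta_pos":[0.1,0,-0.35],"twist":-0.5},{"delta_pos":[0.1,0,-0.35],"twist":-0.5},{"delta_pos":[0.1,0,-0.35],"twist":-0.5},{"delta_pos":[0.1,0,-0.35],"twist":-0.5},{"delta_pos":[0.1,0,-0.35],"twist":-0.5},{"delta_pos":[0.1,0,-0.35],"twist":-0.5},{"delta_pos":[0.1,0,-0.35],"twist":-0.5},{"delta_pos":[0.1,0,-0.35],"twist":-0.5},{"delta_pos":[0.1,0,-0.35],"twist":-0.5}]'
python3 -m crank '[{"delta_pos":[0.1,0,-0.35],"twist":-0.5},{"delta_pos":[0.1,0,-0.35],"twist":-0.5},{"delta_pos":[0.1,0,-0.35],"twist":-0.5},{"delta_pos":[0.1,0,-0.35],"twist":-0.5},{"delta_pos":[0,0,0],"twist":0},{"delta_pos":[0,0,0],"twist":0}]'
python3 -c "
from h import *;need(.45,-.17,.3,40);print(bot.state()['qpos'])"
```

```text
t: 7.73
ee_pos: [0.3906, -0.1846, 0.1588]
tcp_rot: [[0.992, -0.007, 0.125], [-0.125, -0.0, 0.992], [-0.007, -1.0, -0.001]]
ft_force: [-10.0, 0.3, 4.7]
opening: 0.085
t: 8.73
ee_pos: [0.4368, -0.2834, 0.1588]
tcp_rot: [[0.876, -0.005, -0.482], [0.482, -0.003, 0.876], [-0.006, -1.0, -0.001]]
ft_force: [-7.2, -3.8, 2.3]
opening: 0.089
t: 9.23
ee_pos: [0.4653, -0.3078, 0.1589]
tcp_rot: [[0.758, -0.002, -0.652], [0.652, -0.005, 0.758], [-0.005, -1.0, -0.002]]
ft_force: [-5.0, -5.1, -0.0]
opening: 0.09
units xyz [ 3.1  -5.67  4.57] phi 40.7 twist 0.11 F [-5.  -5.1 -0. ] t 9.2333 open 0.09
[-0.6775913  -0.0564107   1.89197827 -0.00555964  1.30476584 -1.38610306]
```

```bash
python3 -m crank '[{"delta_pos":[0,0,0],"twist":0},{"delta_pos":[0,0,0],"twist":0},{"delta_pos":[0,0,0],"twist":0},{"delta_pos":[0,0,0],"twist":0},{"delta_pos":[0,0,0],"twist":0},{"delta_pos":[0,0,0],"twist":0},{"delta_pos":[0,0,0],"twist":0},{"delta_pos":[0,0,0],"twist":0}]' 0
python3 -m crank '[{"delta_pos":[0,-0.6,0],"twist":0},{"delta_pos":[0,-0.9,0],"twist":0},{"delta_pos":[0,-0.9,0],"twist":0},{"delta_pos":[0,-0.9,0],"twist":0},{"delta_pos":[0,-0.9,0],"twist":0},{"delta_pos":[0,-0.9,0],"twist":0},{"delta_pos":[0,-0.6,0],"twist":0},{"delta_pos":[0,0,0],"twist":0},{"delta_pos":[0,0,0],"twist":0}]'
python3 - <<'E'
from h import *
from scipy.optimize import least_squares
np.set_printoptions(precision=4,suppress=True)
p=np.array([[.4464,-.0351],[.4122,-.0778],[.3906,-.1846],[.4368,-.2834],[.4653,-.3078]])
r=least_squares(lambda h:np.hypot(*(p-h).T)-.1744,[.56,-.16]); print("hinge",r.x,r.fun)
h=r.x
for q in p: v=q-h; print("door dir deg",np.degrees(np.arctan2(v[1],v[0]))-np.degrees(np.arctan2(.043,.169)))
im,d,s=pts("wrist"); cv2.imwrite("pics/w2.png",im[:,:,::-1]); np.savez("w2.npz",im=im,d=d); np.save("w2cal.npy",s,allow_pickle=True)
need(.45,-.17,.3,40)
E
```

```text
t: 9.9
ee_pos: [0.4662, -0.305, 0.1589]
tcp_rot: [[0.759, 0.0, -0.652], [0.652, 0.0, 0.759], [0.0, -1.0, -0.0]]
ft_force: [-0.3, 0.5, -1.3]
opening: 0.593
t: 10.65
ee_pos: [0.4665, -0.3053, 0.3019]
tcp_rot: [[0.759, 0.001, -0.652], [0.652, -0.001, 0.759], [0.0, -1.0, -0.001]]
ft_force: [-0.5, -0.5, -1.2]
opening: 1.001
hinge [ 0.5638 -0.164 ] [-0.0001  0.      0.0001 -0.     -0.    ]
door dir deg 118.07221994714784
door dir deg 136.122411671438
door dir deg -187.47891430199869
door dir deg -151.04040059592205
door dir deg -138.68854015231125
units xyz [3.03 0.02 4.51] phi 40.7 twist 0.11 F [-0.6  0.8 -0.4] t 10.7 open 1.0
```

View pics/w2.png

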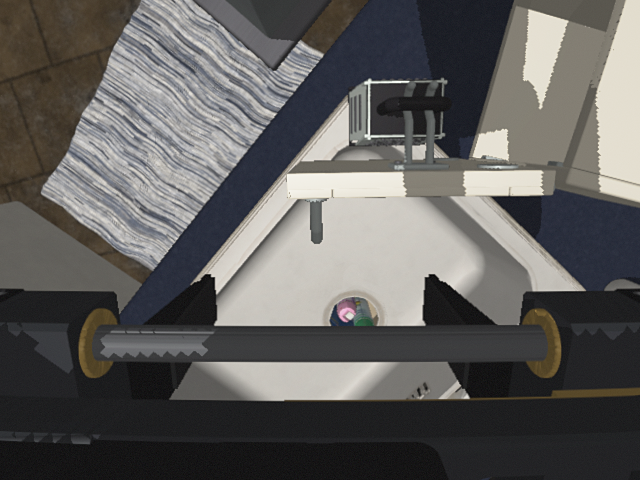

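```bash
python3 - <<'E'
from h import *
np.set_printoptions(precision=4,suppress=True)
f=np.load("w2.npz"); d=f["d"]; s=np.load("w2cal.npy",allow_pickle=True).item()
hsv=cv2.cvtColor(f["im"],cv2.COLOR_RGB2HSV)
vv,uu=np.mgrid[0:480,0:640]; P=world(s,d,np.c_[uu.ravel(),vv.ravel()]).reshape(480,640,3)
y=np.array([-.751,-.660]);x=np.array([-.660,.751]);H=np.array([.5638,-.164])
L=np.stack([(P[...,:2]-H)@y,(P[...,:2]-H)@x],-1)
m=(d>0)&(P[...,2]>.182)&(P[...,2]<.21)&(f["im"].max(2)<90)&(vv<160)&(uu>350)&(uu<480)
print(m.sum(),"door-frame y,x of bow min/max",L[m].min(0),L[m].max(0),"z",np.percentile(P[m][:,2],[5,50,95]), "v rng",vv[m].min(),vv[m].max(),uu[m].min(),uu[m].max())
m2=(d>0)&(abs(P[...,2]-.218)<.006)&(vv>140)&(vv<210)&(uu>280)&(uu<570)
print("door top L",L[m2].min(0),L[m2].max(0))
for uv in [(383,104),(451,104),(417,97),(417,110)]:
  q=world(s,d,[uv],.193)[0]; print(uv,q,(q[:2]-H)@y,(q[:2]-H)@x)
E
python3 -c "
import cv2;i=cv2.imread('pics/w2.png')[60:210,330:480];cv2.imwrite('pics/w2c.png',cv2.resize(i,None,fx=4,fy=4,interpolation=2))"
```

```text
1287 door-frame y,x of bow min/max [0.0673 0.0145] [0.1171 0.0695] z [0.1883 0.1951 0.1977] v rng 80 159 383 451
door top L [-0.0125 -0.0135] [0.1884 0.0144]
(383, 104) [ 0.4391 -0.202   0.193 ] 0.1187053251846257 0.05379279782119375
(451, 104) [ 0.4764 -0.1694  0.193 ] 0.0691810299779339 0.053659073128114486
(417, 97) [ 0.4544 -0.1822  0.193 ] 0.0942140033664476 0.05853282997401214
(417, 110) [ 0.4606 -0.1888  0.193 ] 0.0938571683257795 0.049508292688984566
```

View pics/w2c.png

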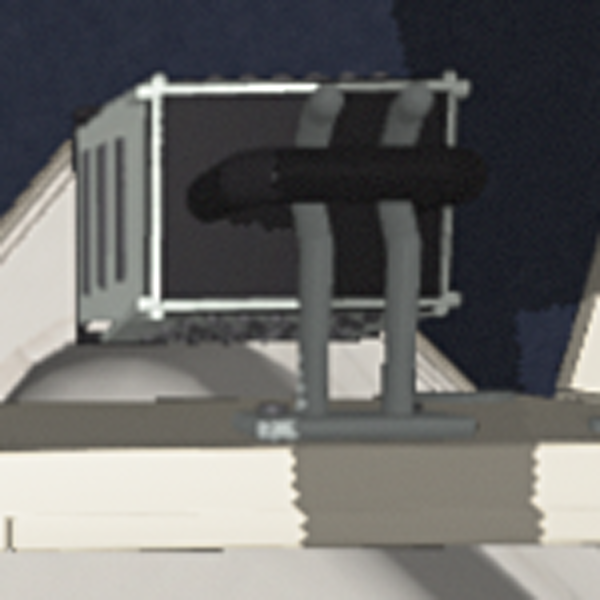

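```bash
python3 -m crank '[{"delta_pos":[0.58,0,0.78],"twist":-0.1},{"delta_pos":[0.58,0,0.78],"twist":0},{"delta_pos":[0.58,0,0.78],"twist":0},{"delta_pos":[0.58,0,0.78],"twist":0},{"delta_pos":[0.58,0,0.78],"twist":0},{"delta_pos":[0,0,0],"twist":0},{"delta_pos":[0,0.7,0],"twist":0},{"delta_pos":[0,0.7,0],"twist":0},{"delta_pos":[0,0.7,0],"twist":0},{"delta_pos":[0,0.7,0],"twist":0},{"delta_pos":[0,0,0],"twist":0}]'
python3 -c "
from h import *;need(.458,-.1845,.164,41.3)"
```

```text
t: 11.62
ee_pos: [0.4539, -0.183, 0.2251]
tcp_rot: [[0.752, -0.009, -0.659], [0.659, 0.005, 0.752], [-0.004, -1.0, 0.009]]
ft_force: [-0.6, 0.3, -0.2]
opening: 1.003
units xyz [ 0.09  2.44 -0.18] phi 41.2 twist -0.01 F [-0.6  0.3 -0.2] t 11.6167 open 1.0
```

```bash
python3 -m crank '[{"delta_pos":[0,0.68,0],"twist":0},{"delta_pos":[0,0.68,0],"twist":0},{"delta_pos":[0,0.68,0],"twist":0},{"delta_pos":[0,0.68,0],"twist":0},{"delta_pos":[0,0,0],"twist":0},{"delta_pos":[0,0,0],"twist":0},{"delta_pos":[0,0,0],"twist":0},{"delta_pos":[0,0,0],"twist":0}]'
python3 -c "
from h import *;need(.458,-.1845,.164,41.3)"
```

```text
t: 12.28
ee_pos: [0.4575, -0.1845, 0.165]
tcp_rot: [[0.752, 0.002, -0.659], [0.659, -0.001, 0.752], [0.001, -1.0, -0.002]]
ft_force: [0.6, -0.6, 0.3]
opening: 1.002
units xyz [ 0.02  0.04 -0.01] phi 41.3 twist -0.01 F [ 0.6 -0.6  0.3] t 12.2833 open 1.0
```

```bash
python3 -m crank '[{"delta_pos":[0,0,0],"twist":0},{"delta_pos":[0,0,0],"twist":0},{"delta_pos":[0,0,0],"twist":0},{"delta_pos":[0,0,0],"twist":0},{"delta_pos":[0,0,0],"twist":0},{"delta_pos":[0,0,0],"twist":0},{"delta_pos":[0,0,0],"twist":0},{"delta_pos":[0,0,0],"twist":0},{"delta_pos":[0,0,0],"twist":0},{"delta_pos":[0,0,0],"twist":0},{"delta_pos":[0,0,0],"twist":0},{"delta_pos":[0,0,0],"twist":0}]' 1
python3 -m crank '[{"delta_pos":[0,-0.2,0],"twist":0},{"delta_pos":[0,-0.2,0],"twist":0},{"delta_pos":[0,-0.2,0],"twist":0},{"delta_pos":[0,-0.2,0],"twist":0},{"delta_pos":[0,-0.2,0],"twist":0},{"delta_pos":[0,0,0],"twist":0},{"delta_pos":[0,0,0],"twist":0},{"delta_pos":[0,0,0],"twist":0}]'
```

```text
t: 13.28
ee_pos: [0.4566, -0.184, 0.1634]
tcp_rot: [[0.752, -0.0, -0.66], [0.66, -0.0, 0.752], [-0.0, -1.0, -0.0]]
ft_force: [0.2, 0.4, 0.2]
opening: 0.506
t: 13.95
ee_pos: [0.4565, -0.1839, 0.1883]
tcp_rot: [[0.752, -0.0, -0.659], [0.659, 0.0, 0.752], [-0.0, -1.0, 0.0]]
ft_force: [-0.1, -0.3, -3.0]
opening: 0.505
```

```bash
python3 -m crank '[{"delta_pos":[0,0,0.2],"twist":0},{"delta_pos":[0,0,0.3],"twist":0},{"delta_pos":[0,0,0.4],"twist":0},{"delta_pos":[0,0,0.4],"twist":0},{"delta_pos":[0,0,0.4],"twist":0},{"delta_pos":[0,0,0.5],"twist":0},{"delta_pos":[0,0,0.5],"twist":0},{"delta_pos":[0,0,0.5],"twist":0},{"delta_pos":[0,0,0.3],"twist":0},{"delta_pos":[0,0,0],"twist":0},{"delta_pos":[0,0,0],"twist":0}]'
python3 - <<'E'
from h import *
im,d,s=pts("side"); cv2.imwrite("pics/s3.png",im[:,:,::-1]); np.savez("s3.npz",im=im,d=d)
need(.408,.154,.20,0)
E
```

```text
t: 14.87
ee_pos: [0.3989, -0.1179, 0.1886]
tcp_rot: [[0.751, 0.001, -0.66], [0.66, -0.001, 0.751], [0.0, -1.0, -0.001]]
ft_force: [-0.7, -0.6, -2.9]
opening: 0.502
units xyz [ 7.45 -0.46  7.95] phi 41.3 twist 6.88 F [ 0.1  0.3 -3.2] t 14.9167 open 0.5
```

View pics/s3.png

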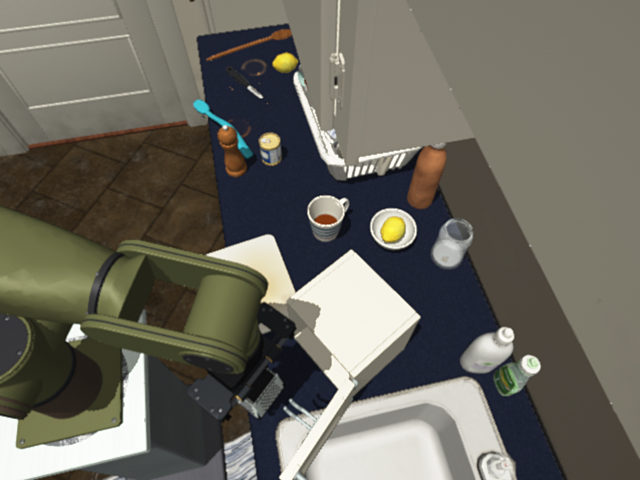

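```bash
python3 -m crank '[{"delta_pos":[0,-0.1,0.3],"twist":0},{"delta_pos":[0,-0.15,0.5],"twist":0},{"delta_pos":[0,-0.2,0.6],"twist":0},{"delta_pos":[0,-0.2,0.6],"twist":0},{"delta_pos":[0.2,-0.2,0.5],"twist":0},{"delta_pos":[0.4,-0.2,0.5],"twist":0},{"delta_pos":[0.55,-0.2,0.45],"twist":0},{"delta_pos":[0.6,-0.2,0.4],"twist":0},{"delta_pos":[0.6,0,0.4],"twist":0},{"delta_pos":[0.6,0,0.4],"twist":0},{"delta_pos":[0.6,0,0.4],"twist":0},{"delta_pos":[0.6,0,0.4],"twist":0}]'
python3 -m crank '[{"delta_pos":[0.6,0,0.4],"twist":0},{"delta_pos":[0.6,0,0.4],"twist":0},{"delta_pos":[0.6,0,0.4],"twist":0},{"delta_pos":[0.6,0,0.4],"twist":0},{"delta_pos":[0.5,0,0.35],"twist":0},{"delta_pos":[0.4,0,0.25],"twist":0},{"delta_pos":[0.2,0,0.1],"twist":0},{"delta_pos":[0,0,0],"twist":0},{"delta_pos":[0,0,0],"twist":0},{"delta_pos":[0,0,0],"twist":0}]'
python3 - <<'E'
from h import *
im,d,s=pts("wrist"); cv2.imwrite("pics/w4.png",im[:,:,::-1]); np.savez("w4.npz",im=im,d=d);np.save("w4cal.npy",s,allow_pickle=True)
im,d,s=pts("side"); np.savez("s4.npz",im=im,d=d); cv2.imwrite("pics/s4.png",im[:,:,::-1])
need(.408,.154,.131,0)
E
```

```text
t: 15.92
ee_pos: [0.3872, 0.0535, 0.225]
tcp_rot: [[0.752, 0.0, -0.659], [0.659, 0.0, 0.752], [0.0, -1.0, -0.0]]
ft_force: [-0.1, -0.7, -2.9]
opening: 0.507
t: 16.75
ee_pos: [0.4149, 0.153, 0.2246]
tcp_rot: [[0.752, -0.0, -0.659], [0.659, -0.001, 0.752], [-0.0, -1.0, -0.0]]
ft_force: [-0.2, 0.9, -2.0]
opening: 0.507
units xyz [-0.18  3.75  0.21] phi 41.2 twist 6.87 F [ 0.   0.3 -2.8] t 16.85 open 0.5
```

View pics/w4.png

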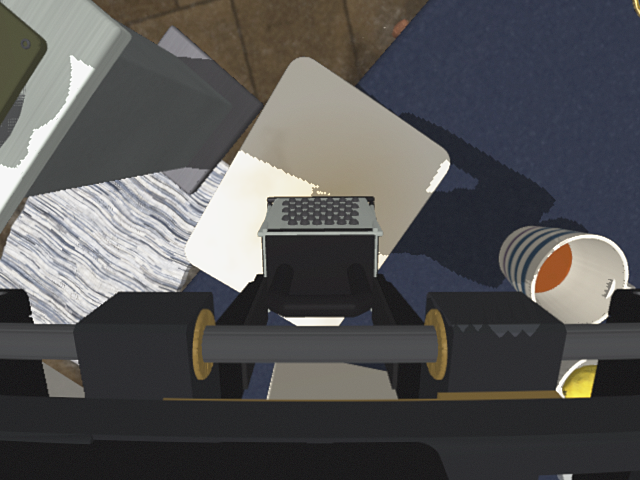

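```bash
python3 - <<'E'
from h import *
s=np.load("w4cal.npy",allow_pickle=True).item()
T=np.array([.4136,.1535]);z=np.array([-.659,.752]);x=np.array([.752,.659])
for uv in [(261,235),(380,235),(266,198),(375,198)]:
  for h in (.104,.204):
    q=world(s,None,[uv],h)[0,:2]-T; print(uv,h,(q@x).round(4),(q@z).round(4))
E
python3 -m crank '[{"delta_pos":[-0.1,0.3,0.1],"twist":0},{"delta_pos":[-0.08,0.4,0.1],"twist":0},{"delta_pos":[0,0.5,0],"twist":0},{"delta_pos":[0,0.5,0],"twist":0},{"delta_pos":[0,0.5,0],"twist":0},{"delta_pos":[0,0.4,0],"twist":0},{"delta_pos":[0,0.3,0],"twist":0},{"delta_pos":[0,0.2,0],"twist":0},{"delta_pos":[0,0.2,0],"twist":0},{"delta_pos":[0,0.1,0],"twist":0},{"delta_pos":[0,0,0],"twist":0},{"delta_pos":[0,0,0],"twist":0}]'
```

```text
(261, 235) 0.104 -0.0461 -0.0048
(261, 235) 0.204 -0.0309 0.0183
(380, 235) 0.104 0.0501 -0.0048
(380, 235) 0.204 0.0345 0.0183
(266, 198) 0.104 -0.0411 0.0252
(266, 198) 0.204 -0.0275 0.0387
(375, 198) 0.104 0.045 0.0252
(375, 198) 0.204 0.031 0.0387
t: 17.85
ee_pos: [0.4085, 0.1544, 0.14]
tcp_rot: [[0.752, 0.001, -0.659], [0.659, 0.0, 0.752], [0.0, -1.0, -0.0]]
ft_force: [-0.4, -0.2, -3.2]
opening: 0.503
```

```bash
python3 -m crank '[{"delta_pos":[0,0.1,0.05],"twist":0},{"delta_pos":[0,0.1,0.05],"twist":0},{"delta_pos":[0,0.1,0],"twist":0},{"delta_pos":[0,0,0],"twist":0},{"delta_pos":[0,0,0],"twist":0}]'
python3 -m crank '[{"delta_pos":[0,0.06,0],"twist":0},{"delta_pos":[0,0,0],"twist":0},{"delta_pos":[0,0,0],"twist":0}]'
```

```text
t: 18.27
ee_pos: [0.4064, 0.1562, 0.1319]
tcp_rot: [[0.752, -0.0, -0.66], [0.66, -0.0, 0.752], [-0.0, -1.0, 0.0]]
ft_force: [-0.6, -0.1, -2.8]
opening: 0.505
t: 18.52
ee_pos: [0.4066, 0.1562, 0.1307]
tcp_rot: [[0.752, -0.0, -0.659], [0.659, -0.0, 0.752], [-0.0, -1.0, -0.0]]
ft_force: [0.1, -0.4, -2.9]
opening: 0.501
```

```bash
python3 -m crank '[{"delta_pos":[0,0.04,0],"twist":0},{"delta_pos":[0,0,0],"twist":0},{"delta_pos":[0,0,0],"twist":0}]'
python3 -m crank '[{"delta_pos":[0,0.04,0],"twist":0},{"delta_pos":[0,0,0],"twist":0},{"delta_pos":[0,0,0],"twist":0}]'
```

```text
t: 18.77
ee_pos: [0.407, 0.1564, 0.1303]
tcp_rot: [[0.752, 0.001, -0.66], [0.66, 0.0, 0.752], [0.001, -1.0, -0.0]]
ft_force: [-0.1, 0.5, 0.7]
opening: 0.5
t: 19.02
ee_pos: [0.4073, 0.1566, 0.1301]
tcp_rot: [[0.752, 0.002, -0.66], [0.66, 0.001, 0.752], [0.002, -1.0, -0.001]]
ft_force: [-1.7, 0.9, 5.5]
opening: 0.507
```

```bash
python3 -m crank '[{"delta_pos":[0,-0.03,0],"twist":0},{"delta_pos":[0,0,0],"twist":0}]'
python3 -m crank '[{"delta_pos":[0,0,0],"twist":0},{"delta_pos":[0,0,0],"twist":0},{"delta_pos":[0,0,0],"twist":0},{"delta_pos":[0,0,0],"twist":0},{"delta_pos":[0,0,0],"twist":0},{"delta_pos":[0,0,0],"twist":0},{"delta_pos":[0,0,0],"twist":0},{"delta_pos":[0,0,0],"twist":0},{"delta_pos":[0,0,0],"twist":0},{"delta_pos":[0,0,0],"twist":0}]' 0
python3 -m crank '[{"delta_pos":[0,-0.4,0],"twist":0},{"delta_pos":[0,-0.8,0],"twist":0},{"delta_pos":[0,-1,0],"twist":0},{"delta_pos":[0,-1,0],"twist":0},{"delta_pos":[0,-1,0],"twist":0},{"delta_pos":[0,-1,0],"twist":0},{"delta_pos":[0,-0.8,0],"twist":0},{"delta_pos":[0,-0.5,0],"twist":0},{"delta_pos":[0,0,0],"twist":0}]'
python3 - <<'E'
from h import *
im,d,s=pts("wrist"); cv2.imwrite("pics/w5.png",im[:,:,::-1]); np.savez("w5.npz",im=im,d=d);np.save("w5cal.npy",s,allow_pickle=True)
need(.4653,-.3065,.302,40.7)
E
```

```text
t: 19.18
ee_pos: [0.4071, 0.1565, 0.1302]
tcp_rot: [[0.752, 0.001, -0.66], [0.66, 0.001, 0.752], [0.001, -1.0, -0.001]]
ft_force: [-0.4, 0.6, 4.9]
opening: 0.509
t: 20.02
ee_pos: [0.4066, 0.1563, 0.1294]
tcp_rot: [[0.752, 0.0, -0.659], [0.659, -0.0, 0.752], [0.0, -1.0, -0.0]]
ft_force: [-0.3, -0.1, 0.3]
opening: 1.0
t: 20.77
ee_pos: [0.408, 0.1566, 0.296]
tcp_rot: [[0.752, 0.006, -0.66], [0.66, 0.002, 0.752], [0.006, -1.0, -0.003]]
ft_force: [0.1, -0.1, 0.4]
opening: 1.0
units xyz [-10.47  -0.34 -15.45] phi 41.3 twist 0.09 F [ 0.   0.8 -0.3] t 20.8167 open 1.0
```

View pics/w5.png

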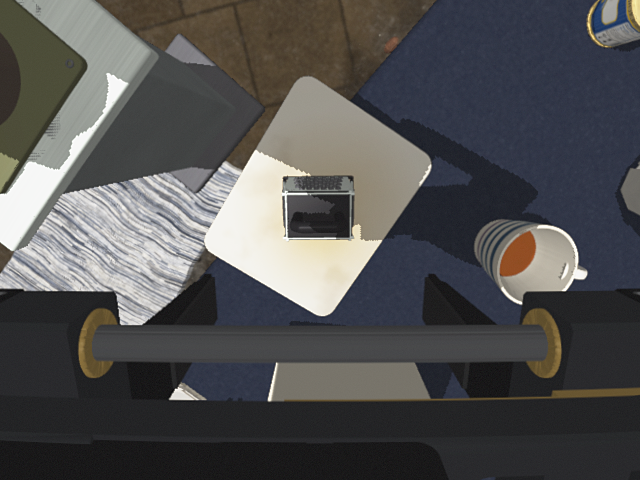

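```bash
python3 - <<'E'
from h import *
s=np.load("w5cal.npy",allow_pickle=True).item()
z=np.array([-.659,.752])
q=world(s,None,[(283,178),(354,178)],.009).mean(0)[:2]; print("grater base centre",q-.031*z, "edge len",np.linalg.norm(np.diff(world(s,None,[(283,178),(354,178)],.009),axis=0)))
f=np.load("w5.npz");P=world(s,None,np.array([(x,y) for y in range(60,330) for x in range(190,445)]),.009)
m=(f["im"][60:330,190:445].min(2)>95).astype(np.uint8).ravel()
M=m.reshape(270,255);k,l,st,_=cv2.connectedComponentsWithStats(M);i=1+st[1:,4].argmax()
print("board",cv2.minAreaRect(P[(l==i).ravel(),:2].astype(np.float32)))
E
python3 -m crank '[{"delta_pos":[-0.66,0,-0.97],"twist":0.09},{"delta_pos":[-0.66,0,-0.97],"twist":0},{"delta_pos":[-0.66,0,-0.97],"twist":0},{"delta_pos":[-0.66,0,-0.97],"twist":0},{"delta_pos":[-0.66,0,-0.97],"twist":0},{"delta_pos":[-0.66,0,-0.97],"twist":0},{"delta_pos":[-0.66,0,-0.97],"twist":0},{"delta_pos":[-0.66,0,-0.97],"twist":0},{"delta_pos":[-0.66,0,-0.97],"twist":0},{"delta_pos":[-0.66,0,-0.97],"twist":0},{"delta_pos":[-0.66,0,-0.97],"twist":0},{"delta_pos":[-0.66,0,-0.97],"twist":0}]'
python3 -m crank '[{"delta_pos":[-0.65,0,-0.97],"twist":0},{"delta_pos":[-0.65,0,-0.97],"twist":0},{"delta_pos":[-0.65,0,-0.97],"twist":0},{"delta_pos":[-0.62,0,-0.9],"twist":0},{"delta_pos":[0,0,0],"twist":0},{"delta_pos":[0,0,0],"twist":0},{"delta_pos":[0,0,0],"twist":0},{"delta_pos":[0,0,0],"twist":0}]'
python3 -c "
from h import *;need(.4656,-.3065,.158,40.9)"
```

```text
grater base centre [0.41126765 0.15452438] edge len 0.08489821700194057
board ((0.384223610162735, 0.12797732651233673), (0.2445984035730362, 0.28348225355148315), 8.592354774475098)
t: 21.82
ee_pos: [0.4457, -0.1945, 0.2895]
tcp_rot: [[0.758, -0.003, -0.652], [0.652, 0.002, 0.758], [-0.001, -1.0, 0.003]]
ft_force: [0.9, 0.4, 0.1]
opening: 0.998
t: 22.48
ee_pos: [0.4598, -0.3064, 0.2911]
tcp_rot: [[0.757, -0.001, -0.653], [0.653, 0.001, 0.757], [-0.0, -1.0, 0.002]]
ft_force: [-0.2, -0.6, 0.8]
opening: 0.999
units xyz [ 0.17  5.32 -0.16] phi 40.8 twist -0.02 F [-0.2 -0.6  0.8] t 22.4833 open 1.0
```

```bash
python3 -m crank '[{"delta_pos":[0.17,0,-0.16],"twist":0},{"delta_pos":[0,0.6,0],"twist":0},{"delta_pos":[0,0.8,0],"twist":0},{"delta_pos":[0,0.8,0],"twist":0},{"delta_pos":[0,0.8,0],"twist":0},{"delta_pos":[0,0.8,0],"twist":0},{"delta_pos":[0,0.8,0],"twist":0},{"delta_pos":[0,0.72,0],"twist":0},{"delta_pos":[0,0,0],"twist":0},{"delta_pos":[0,0,0],"twist":0}]'
python3 -m crank '[{"delta_pos":[0,0,0],"twist":0},{"delta_pos":[0,0,0],"twist":0},{"delta_pos":[0,0,0],"twist":0},{"delta_pos":[0,0,0],"twist":0},{"delta_pos":[0,0,0],"twist":0},{"delta_pos":[0,0,0],"twist":0},{"delta_pos":[0,0,0],"twist":0},{"delta_pos":[0,0,0],"twist":0},{"delta_pos":[0,0,0],"twist":0},{"delta_pos":[0,0,0],"twist":0},{"delta_pos":[0,0,0],"twist":0},{"delta_pos":[0,0,0],"twist":0}]' 1
python3 -m crank '[{"delta_pos":[0,0,0],"twist":0},{"delta_pos":[0,0,0],"twist":0},{"delta_pos":[0,0,0],"twist":0},{"delta_pos":[0,0,0],"twist":0},{"delta_pos":[0,0,0],"twist":0}]'
```

```text
t: 23.32
ee_pos: [0.4652, -0.3065, 0.1571]
tcp_rot: [[0.757, -0.003, -0.653], [0.653, 0.002, 0.757], [-0.001, -1.0, 0.003]]
ft_force: [-0.2, 1.0, -0.2]
opening: 1.0
t: 24.32
ee_pos: [0.4659, -0.3078, 0.1588]
tcp_rot: [[0.758, -0.0, -0.652], [0.652, 0.0, 0.758], [0.0, -1.0, 0.0]]
ft_force: [-0.3, 0.1, 0.3]
opening: 0.214
t: 24.73
ee_pos: [0.4657, -0.308, 0.1589]
tcp_rot: [[0.758, -0.001, -0.652], [0.652, -0.0, 0.758], [-0.001, -1.0, -0.0]]
ft_force: [-1.6, -2.0, -0.2]
opening: 0.089
```

```bash
python3 -m crank '[{"delta_pos":[-0.08,0,0.356],"twist":0.5},{"delta_pos":[-0.08,0,0.356],"twist":0.5},{"delta_pos":[-0.08,0,0.356],"twist":0.5},{"delta_pos":[-0.08,0,0.356],"twist":0.5},{"delta_pos":[-0.08,0,0.356],"twist":0.5},{"delta_pos":[-0.08,0,0.356],"twist":0.5},{"delta_pos":[-0.08,0,0.356],"twist":0.5},{"delta_pos":[-0.08,0,0.356],"twist":0.5},{"delta_pos":[-0.08,0,0.356],"twist":0.5},{"delta_pos":[-0.08,0,0.356],"twist":0.5},{"delta_pos":[-0.08,0,0.356],"twist":0.5},{"delta_pos":[-0.08,0,0.356],"twist":0.5}]'
python3 -m crank '[{"delta_pos":[-0.08,0,0.356],"twist":0.5},{"delta_pos":[-0.08,0,0.356],"twist":0.5},{"delta_pos":[-0.08,0,0.356],"twist":0.5},{"delta_pos":[-0.08,0,0.356],"twist":0.5},{"delta_pos":[-0.08,0,0.356],"twist":0.5},{"delta_pos":[-0.08,0,0.356],"twist":0.5},{"delta_pos":[-0.08,0,0.356],"twist":0.5},{"delta_pos":[-0.08,0,0.356],"twist":0.5},{"delta_pos":[-0.08,0,0.356],"twist":0.5},{"delta_pos":[-0.08,0,0.356],"twist":0.5},{"delta_pos":[-0.08,0,0.356],"twist":0.5},{"delta_pos":[-0.08,0,0.356],"twist":0.5}]'
python3 -m crank '[{"delta_pos":[-0.08,0,0.356],"twist":0.5},{"delta_pos":[-0.08,0,0.356],"twist":0.5},{"delta_pos":[-0.08,0,0.356],"twist":0.5},{"delta_pos":[-0.08,0,0.356],"twist":0.5},{"delta_pos":[-0.08,0,0.356],"twist":0.5},{"delta_pos":[-0.08,0,0.356],"twist":0.5},{"delta_pos":[-0.08,0,0.356],"twist":0.5},{"delta_pos":[-0.08,0,0.356],"twist":0.5},{"delta_pos":[0,0,0],"twist":0},{"delta_pos":[0,0,0],"twist":0}]'
python3 -c "
from h import *;need(.4470,-.0350,.158,-61.9);p=bot.state()['ee_pos'][:2]-[.5638,-.164];print(np.hypot(*p),np.degrees(np.arctan2(p[1],p[0]))-14.28-118.07)"
```

```text
t: 25.73
ee_pos: [0.3993, -0.2223, 0.1589]
tcp_rot: [[0.997, -0.004, -0.08], [0.08, -0.002, 0.997], [-0.004, -1.0, -0.002]]
ft_force: [-7.7, -4.1, 2.0]
opening: 0.088
t: 26.73
ee_pos: [0.3968, -0.1128, 0.1589]
tcp_rot: [[0.853, -0.008, 0.521], [-0.521, 0.002, 0.853], [-0.007, -1.0, -0.002]]
ft_force: [-11.7, 2.6, 6.5]
opening: 0.088
t: 27.57
ee_pos: [0.4334, -0.0479, 0.1589]
tcp_rot: [[0.57, -0.005, 0.821], [-0.821, 0.006, 0.57], [-0.007, -1.0, -0.0]]
ft_force: [-6.8, 7.3, 5.0]
opening: 0.087
units xyz [-0.11  0.03  0.74] phi -55.2 twist 1.11 F [-6.8  7.3  5. ] t 27.5667 open 0.09
0.1746309650216177 5.967319763721264
```

```bash
python3 -m crank '[{"delta_pos":[-0.08,0,0.356],"twist":0.5},{"delta_pos":[-0.08,0,0.33],"twist":0.5},{"delta_pos":[0,0,0],"twist":0},{"delta_pos":[0,0,0],"twist":0}]'
python3 -m crank '[{"delta_pos":[0,0,0.1],"twist":0},{"delta_pos":[0,0,0],"twist":0},{"delta_pos":[0,0,0],"twist":0}]'
python3 -m crank '[{"delta_pos":[0,0,0.1],"twist":0},{"delta_pos":[0,0,0],"twist":0},{"delta_pos":[0,0,0],"twist":0}]'
```

```text
t: 27.9
ee_pos: [0.4458, -0.0353, 0.1589]
tcp_rot: [[0.481, -0.004, 0.877], [-0.877, 0.006, 0.481], [-0.007, -1.0, -0.001]]
ft_force: [-5.1, 7.8, 3.6]
opening: 0.091
t: 28.15
ee_pos: [0.4458, -0.0352, 0.1588]
tcp_rot: [[0.481, -0.009, 0.877], [-0.877, 0.003, 0.481], [-0.007, -1.0, -0.007]]
ft_force: [-13.8, 4.7, 7.9]
opening: 0.089
t: 28.4
ee_pos: [0.4458, -0.0351, 0.1588]
tcp_rot: [[0.481, -0.015, 0.877], [-0.877, 0.001, 0.481], [-0.008, -1.0, -0.013]]
ft_force: [-21.1, -1.1, 13.0]
opening: 0.088
```

```bash
python3 -m crank '[{"delta_pos":[0,0,0],"twist":0},{"delta_pos":[0,0,0],"twist":0},{"delta_pos":[0,0,0],"twist":0},{"delta_pos":[0,0,0],"twist":0},{"delta_pos":[0,0,0],"twist":0},{"delta_pos":[0,0,0],"twist":0},{"delta_pos":[0,0,0],"twist":0},{"delta_pos":[0,0,0],"twist":0}]' 0
python3 -m crank '[{"delta_pos":[0,-0.5,0],"twist":0},{"delta_pos":[0,-0.9,0],"twist":0},{"delta_pos":[0,-0.9,0],"twist":0},{"delta_pos":[0,-0.9,0],"twist":0},{"delta_pos":[0,-0.9,0],"twist":0},{"delta_pos":[0,-0.9,0],"twist":0},{"delta_pos":[0,-0.7,0],"twist":0},{"delta_pos":[0,0,-0.8],"twist":0},{"delta_pos":[0,0,-0.8],"twist":0},{"delta_pos":[0,0,-0.8],"twist":0},{"delta_pos":[0,0,0],"twist":0},{"delta_pos":[0,0,0],"twist":0}]'
python3 - <<'E'
from h import *
np.set_printoptions(precision=4,suppress=True)
im,d,s=pts("side"); cv2.imwrite("pics/s6.png",im[:,:,::-1])
im,d,s=pts("wrist"); cv2.imwrite("pics/w6.png",im[:,:,::-1])
i=[cv2.resize(cv2.imread(f"pics/{n}6.png"),(400,300),interpolation=cv2.INTER_AREA) for n in "sw"]
cv2.imwrite("pics/c6.png",np.hstack(i)); np.save("w6cal.npy",s,allow_pickle=True); need(.4,0,.3)
vv,uu=np.mgrid[0:480,0:640]; P=world(s,d,np.c_[uu.ravel(),vv.ravel()]); m=(d.ravel()>0)&(abs(P[:,2]-.2175)<.005)
print(cv2.minAreaRect(P[m,:2].astype(np.float32)))
E
```

```text
t: 29.07
ee_pos: [0.4515, -0.0355, 0.1589]
tcp_rot: [[0.481, 0.0, 0.877], [-0.877, 0.0, 0.481], [-0.0, -1.0, 0.0]]
ft_force: [0.0, -0.3, 0.3]
opening: 0.591
t: 30.07
ee_pos: [0.3989, -0.0646, 0.3026]
tcp_rot: [[0.479, 0.002, 0.878], [-0.878, -0.0, 0.479], [0.001, -1.0, 0.002]]
ft_force: [1.1, 0.2, 0.3]
opening: 1.002
units xyz [-2.24  0.08  1.26] phi -61.3 twist None F [-0.4 -0.3  0.9] t 30.1667 open 1.0
((0.5419284701347351, -0.06769777089357376), (0.07561269402503967, 0.1905597299337387), 29.44062614440918)
```

View pics/c6.png

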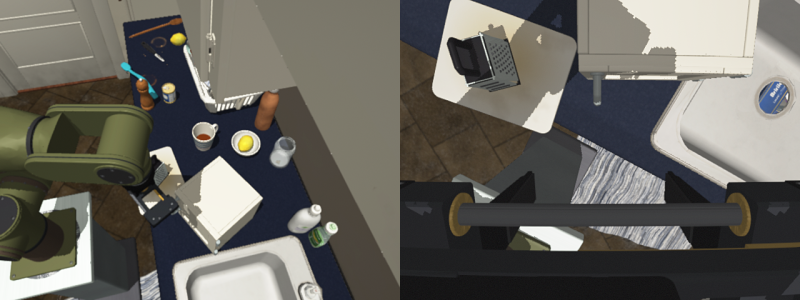

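```bash
python3 -c "
import cv2;i=cv2.imread('pics/w6.png')[70:180,280:600];j=cv2.imread('pics/w1.png')[120:250,280:600]
import numpy as np;cv2.imwrite('pics/c7.png',cv2.resize(np.vstack([i,j]),None,fx=2.4,fy=2.4,interpolation=2))"
```

```text
(no output)
```

View pics/c7.png

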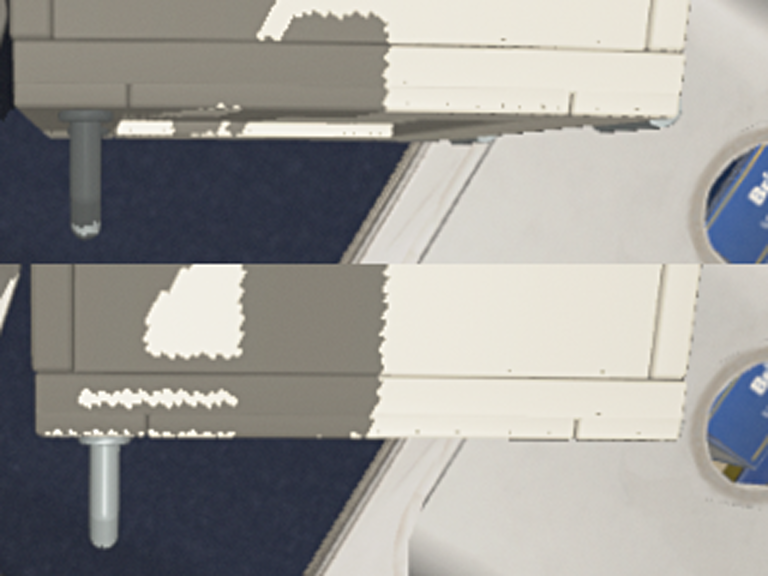

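```bash
python3 -c "
from workcell import bot;print(bot.close_job())"
```

```text
the job is handed in; nothing more can be done
None
```

The job is done and handed in at about 30 s of the 66 s allowed. I opened the door by its handle to about 103° and lifted the grater 25 mm off the double hook. I stood it on the board, then gripped the handle again and shut the door.

What the last checks showed:
- **Grater:** it is upright, with its base centre at about (0.411, 0.155) m. The board centre was measured at about (0.408, 0.154) m before the first move, so the grater is about 3 mm off.
- **Board:** when I tried to measure it again from the wrist picture after placing, the mask merged with the mat. That result was unusable, so the board's position was not re-measured.
- **Door:** it stopped against the carcass. The handle came back to within 1 mm of where it started, and a further push of up to about 25 N did not move it. In the last wrist picture the door's front edge is parallel to the carcass seam.
- **Bystanders:** the mug, tin, mill and bowl look unmoved in the last side picture, judged by eye only.
- **Robot:** the gripper is open and clear of everything. The highest wrist force I read was about 25 N, during that final push.

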